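Fit and prime the cooking-oil sprayer

TASK

The oil sprayer has just been refilled and its spray head is only resting on the bottle's neck. Press the head straight down until it is fully home on the bottle, then prime the pump: squeeze the trigger all the way in at least twice, letting it spring right back out after each squeeze. Leave the head seated, and do not disturb the bowl, the mug or the two jars in the caddy.

Things in the scene. Friction and masses are not known exactly. Their poses are not given: they have to be found in the camera images.
- caddy: Steel condiment caddy, 94 x 234 mm, rim 50 mm high, fixed. Three wells along its y axis: a green glass oil bottle (69 mm across, from 118 mm height narrowing to a 33 mm neck) is clipped in the middle one and cannot move; jars up to 115 mm high stand in the outer ones, 77 mm either side. Origin: underside centre, on the worktop and the bottle's axis; z up; the nozzle points to -x.
- spray_head (a joint): Height of the spray head above its seat on the bottle, m: 0 = fully home, starts 0.008 to 0.014, at most 0.016. The head (black push-on collar 41 mm across, black shroud, grey square nozzle, grey trigger) slides on the bottle's axis only and does not turn; it takes about 8 N to push down and stays where it is left.
- head_top (a point): Centre of the spray head's flat top, 4 mm behind (+x of the caddy) the bottle's axis, 244 mm above the worktop when the head is home. The flat top is 50 mm long (caddy x), 18 to 30 mm wide. Axes as the caddy's. The nozzle's front end is 52 mm ahead (-x) of this point, 2 to 26 mm below it.
- trigger (a joint): Angle of the trigger, rad: 0 = out (at rest), 0.40 = squeezed fully in against its stop. A spring returns it to 0. It turns on a crosswise pin (caddy y) in the head, 22 mm ahead (-x) of and 22 mm below point head_top. A full squeeze takes about 7 N at the trigger's lower end.
- trigger_pad (a point): Point in the lower part of the grey trigger (24 mm wide along caddy y, 7 mm thick, 67 mm long, hanging down and forward from its pin), 10 mm above its lower end. At rest it is 55 mm ahead (-x) of head_top and 68 mm below it, 57 mm from the pin. A full squeeze moves it 22 mm toward the bottle (+x). Space ahead and below is free, but the nozzle overhangs: reach it from ahead with a tilted tool.
- salt_shaker: Glass salt shaker, 44 mm across, 90 mm high, standing loose in the caddy's +y well. Origin at the centre of its underside.
- spice_jar: Spice jar with a dark lid, 44 mm across, 105 mm high, standing loose in the caddy's -y well. Origin at the centre of its underside.
- peas_bowl: White bowl of peas, about 210 mm across, 99 mm high, loose, on the left of the caddy. Origin at the centre of its underside.
- mug: Mug, 82 mm across without its handle, 97 mm high, loose, to the right and in front. Origin at the centre of its underside.
There are look-alikes about, which are no part of the job. Leave any green, pink or red look-alike of the spice_jar alone.

How it is judged (in metres and radians):
On the way, in this order (a step that is already met when the one before it is completed fails the run):
1. the spray head is pressed fully home on the bottle (within 1.5 mm) (value of joint spray_head below 0.0015 m), for 0.2 s.
2. the trigger is squeezed all the way in (past 0.35 of 0.40 rad) (value of joint trigger above 0.35 rad), for 0.05 s.
3. the trigger has sprung back out (under 0.03 rad) (value of joint trigger below 0.03 rad), for 0.05 s.
4. the trigger is squeezed all the way in a second time (value of joint trigger above 0.35 rad), for 0.05 s.
At the end, for the whole second after the job is handed in: The spray head sits within 1.5 mm of fully home, the trigger is back out (under 0.03 rad), nothing touches the sprayer, both jars stand upright in their wells (moved under 30 mm), and the bowl and mug have moved less than 20 mm (value of joint spray_head below 0.0015 m and value of joint trigger below 0.03 rad and contact force between the arm and caddy below 0.1 N and distance of each of salt_shaker, spice_jar from where it was at the start of the episode below 0.03 m and angle between each of salt_shaker, spice_jar's own z axis and vertical below 0.2 rad and distance of each of peas_bowl, mug from where it was at the start of the episode below 0.02 m).
It fails at once if the trigger is squeezed while the head is not yet home (value of joint spray_head above 0.003 m and value of joint trigger above 0.2 rad).
It fails at once if the bowl or the mug is pushed more than 20 mm (distance of any of peas_bowl, mug from where it was at the start of the episode above 0.02 m).
It fails at once if a jar in the caddy is tipped or lifted out (angle between any of salt_shaker, spice_jar's own z axis and vertical above 0.35 rad or distance of any of salt_shaker, spice_jar from where it was at the start of the episode above 0.03 m).
It also fails if it takes over 45 s, if anything falls off the work surface, if the arm or the gripper's body presses on something with over 40 N, if the wrist force passes 120 N, or if a joint passes its speed limit or range.

ROBOT

A 7-joint arm with a two-finger parallel gripper is mounted at the origin on a cart in front of the work surface, level with it; the furniture and walls round the work are solid. World frame = base frame: x ahead of the robot, y to its left, z up, the work surface at z = 0. Lengths are in mm, angles in rad, forces in N, time in s.
With the tool pointing down it reaches from about 400 to 875 mm from the base axis. Payload 19.3 kg.
Tool frame: the origin (TCP) lies at the very end of the fingers, on their centre line; the grasp point (between the pads) lies 19 mm behind it (grip_point_offset is the z of the grasp point in the tool frame, in mm); z points along the fingers, x is the direction in which the jaws open and shut, and the axes are right-handed (so a half turn about z gives the same grasp; the last joint's range is limited). The gripper opens to 85 mm and grips with 20 to 120 N. Pads are 22 mm wide; open, the fingers measure 114 mm over their backs; the gripper's body (76 mm by 85 mm) begins 54 mm behind the grasp point. The pads swing forward as they close: fully open they stand 13 mm farther back than shut.
Start: joints at [-1.369, 0.521, -0.036, 1.599, 0.021, 1.021, -0.113], TCP at [167.81, 602.042, 231.291] pointing down, gripper open.
Joint ranges: [-2.91, 2.91], [-0.3, 2.13], [-1.5, 1.42], [0.17, 2.43], [-1.26, 4.41], [0.16, 1.93], [-2.52, 2.52]. Speed limits (rad/s): [1.89, 1.89, 2.39, 2.39, 3.01, 3.01, 3.01].

INTERFACE

Orientations are given as a 3x3 rotation matrix whose columns are the frame's x, y, z axes.
In Python, from workcell import movep, movel, goto_joints, open_gripper, clamp, wait, inverse_kinematics, read_state, camera, PlanningError, finish_job, grip_point_offset gives the robot as it stands. Calls block until the motion is done:
- movep(position, orientation): joint-space move of the TCP to a pose.
- movel(position, frame=None, max_speed=150, guard=None): straight line of the TCP; frame=None keeps the orientation; max_speed is the mean speed in mm/s. With guard (N) it stops when the force on the tool has changed by that much, and returns True; else False.
- goto_joints(angles): joint-space move.
- open_gripper() and clamp(): open the fingers fully, or close them until they stop; the grip force is fixed at half the most.
- wait(seconds).
- inverse_kinematics(position, orientation): joint angles nearest the present ones, or None.
- read_state(): the state.
- camera(name): name is "side" or "top" or "wrist"; returns a dict with "image" (400x640x3 uint8, blue, green, red), "range_z" (400x640 float32, mm along the optical axis (not along the pixel's ray), 0 where there is no reading), "fx", "fy", "cx", "cy" (pixels), "dist_coeffs" ([k1, k2, p1, p2, k3] as OpenCV has them; the pictures are not rectified), "cam_to_world" (4x4, takes a point from camera to world coordinates). Camera axes: x right, y up, looking along -z (the intrinsics and any distortion apply to the point x, -y, -z); pixel columns grow to the right and rows downward; lengths in mm; the calibration is good to about 2 mm. A picture is of the moment at which its call begins.
A pose or a line that the arm cannot do raises PlanningError and nothing moves.
- finish_job(): hands the job in, once; it reports no verdict.
The state is a dict: "time": time; "qpos": joint angles; "qvel": joint speeds; "joint_efforts": joint torques, N m; "eef_pos": TCP position; "tool_rot": TCP orientation; "ft_force": force on the tool from outside, world axes, zero at the start; "torque": the same for the moment, N m; "finger_gap": finger opening in mm.
Only numpy, scipy, OpenCV 4.12 (cv2) and the standard library are available. Lean on these libraries where they do the work, as an engineer would, in place of code of your own. Each camera call takes 0.05 s, during which the arm holds its last target. There are 200 camera calls.

## Working session

There is one attempt and no reset: what is moved stays moved. The work goes in short steps, each a Python script; the robot and the scene stay as the last script left them, time stands still between calls to the robot, and variables do not carry over. Pictures are saved under pics/ and viewed, about 8 in all and at most 12, crops included, and the job is handed in when it is done.

```bash
mkdir -p pics; cat > h.py <<'E'
import numpy as np, cv2
from workcell import *
def cloud(c):
    h,w=c["range_z"].shape
    K=np.array([[c["fx"],0,c["cx"]],[0,c["fy"],c["cy"]],[0,0,1]])
    uv=np.stack(np.meshgrid(np.arange(w),np.arange(h)),-1).reshape(-1,1,2).astype(np.float64)
    n=cv2.undistortPoints(uv,K,np.array(c["dist_coeffs"],float)).reshape(h,w,2)
    z=c["range_z"].astype(float)
    P=np.stack([n[...,0]*z,-n[...,1]*z,-z],-1)
    T=np.array(c["cam_to_world"]); P=P@T[:3,:3].T+T[:3,3]
    P[z==0]=np.nan
    return P
E
python3 - <<'E'
from h import *
s=camera("side");t=camera("top")
np.savez("c0.npz",s=cloud(s),t=cloud(t),si=s["image"],ti=t["image"])
cv2.imwrite("pics/a.png",s["image"]);cv2.imwrite("pics/b.png",t["image"])
for c in(s,t):print(np.round(c["cam_to_world"],2),c["fx"])
print(read_state()["time"],grip_point_offset)
E
```

```text
[[-9.20000e-01 -2.70000e-01  3.00000e-01  9.17800e+02]
 [ 4.00000e-01 -5.80000e-01  7.10000e-01  1.04576e+03]
 [-2.00000e-02  7.70000e-01  6.40000e-01  1.05059e+03]
 [ 0.00000e+00  0.00000e+00  0.00000e+00  1.00000e+00]] 453.59181665887684
[[ 3.40000e-01  8.30000e-01 -4.40000e-01 -2.45950e+02]
 [-9.40000e-01  2.90000e-01 -1.70000e-01 -2.58680e+02]
 [-1.00000e-02  4.70000e-01  8.80000e-01  1.69864e+03]
 [ 0.00000e+00  0.00000e+00  0.00000e+00  1.00000e+00]] 518.6108086264676
0.1 -18.700000000000003
```

View pics/a.png

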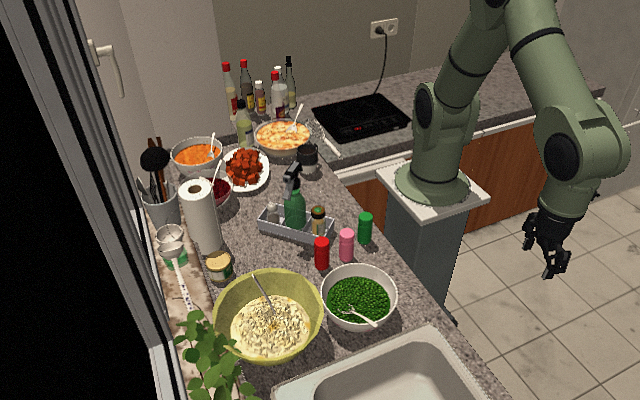

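View pics/b.png

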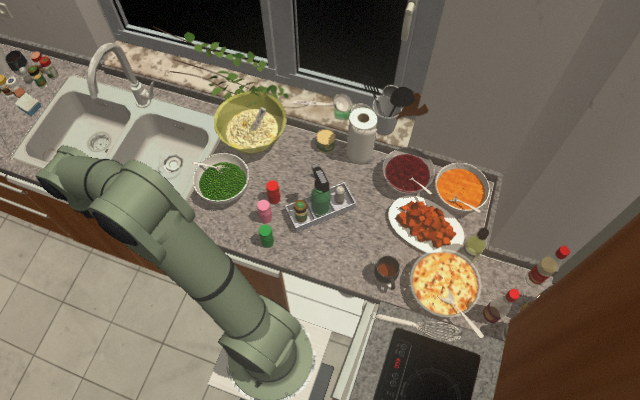

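Side view: sprayer at about (294,190), caddy (297,225). Top view: sprayer at (320,190), with a dark-lid jar at (300,210) and a pale shaker at (338,195). The red, pink and green look-alikes at (273,190), (264,212) and (266,236) stay untouched. Next I'll enlarge the sprayer and fit the geometry.

```bash
python3 - <<'E'
import numpy as np,cv2
d=np.load("c0.npz")
a=cv2.resize(d["si"][145:250,245:345],None,fx=5,fy=5,interpolation=cv2.INTER_CUBIC)[:,:400*1]
a=cv2.resize(d["si"][150:250,245:345],(400,400),interpolation=cv2.INTER_CUBIC)
b=cv2.resize(d["ti"][155:255,270:370],(400,400),interpolation=cv2.INTER_CUBIC)
cv2.imwrite("pics/c.png",np.hstack([a,b]))
for k,(r,c) in dict(s=((150,250),(245,345)),t=((155,255),(270,370))).items():
    P=d[k][r[0]:r[1],c[0]:c[1]].reshape(-1,3)
    for lo,hi in((10,35),(40,56),(80,112),(120,200),(200,238),(238,256),(248,262)):
        Q=P[(P[:,2]>lo)&(P[:,2]<hi)]
        if len(Q)>3:print(k,lo,hi,len(Q),np.round(Q.mean(0)),cv2.minAreaRect(Q[:,:2].astype(np.float32)))
    Q=P[P[:,2]>215]
    print(np.round(Q[np.argsort(-Q[:,2])]).astype(int)[::3][:60].tolist())
E
```

```text
s 10 35 1215 [ 536. -138.   23.] ((492.9263916015625, -175.53359985351562), (537.2288818359375, 351.0375061035156), 58.86381912231445)
s 40 56 872 [547. -77.  48.] ((532.0767822265625, -107.42697143554688), (590.4987182617188, 275.2945251464844), 75.6092300415039)
s 80 112 729 [520.  59.  97.] ((531.9480590820312, -70.31063842773438), (577.7952880859375, 267.48480224609375), 76.50779724121094)
s 120 200 395 [561.  45. 156.] ((539.4050903320312, 49.86491394042969), (65.27314758300781, 120.6061782836914), 79.84359741210938)
s 200 238 146 [558.  41. 216.] ((548.859619140625, 32.534278869628906), (87.7647933959961, 25.702198028564453), 29.307235717773438)
s 238 256 140 [560.  41. 250.] ((556.4631958007812, 30.184383392333984), (86.90623474121094, 29.81726837158203), 43.00431442260742)
s 248 262 190 [556.  33. 256.] ((556.2200317382812, 29.957576751708984), (86.24116516113281, 29.81726837158203), 43.00431442260742)
[[546, 22, 262], [538, 19, 261], [531, 10, 261], [537, 8, 261], [535, 3, 261], [542, 4, 260], [561, 44, 260], [554, 20, 260], [568, 30, 259], [564, 37, 259], [539, 21, 259], [5
[... 1934 characters left out ...]
7], [553, 35, 257], [538, 13, 256], [572, 28, 256], [526, 2, 256], [536, 29, 256], [551, 21, 255], [566, 23, 255], [532, -3, 255], [572, 52, 255], [531, 24, 255], [539, 33, 254], [548, 20, 254], [531, 13, 254], [564, 32, 254], [563, 25, 254], [579, 48, 254], [550, 37, 254], [541, 7, 253], [584, 46, 253], [546, 29, 253], [575, 36, 253], [547, 26, 253], [523, 17, 253], [556, 22, 253], [581, 55, 252], [553, 32, 252], [556, 12, 252], [572, 59, 252], [582, 52, 252], [542, 21, 252], [518, 9, 252], [551, 41, 251], [532, 4, 251], [537, -8, 251], [527, -2, 251], [545, 36, 250], [531, 20, 250], [548, 6, 250], [574, 35, 250], [528, 9, 249], [533, 28, 249], [531, 0, 249], [558, 47, 248], [565, 50, 248]]
```

View pics/c.png

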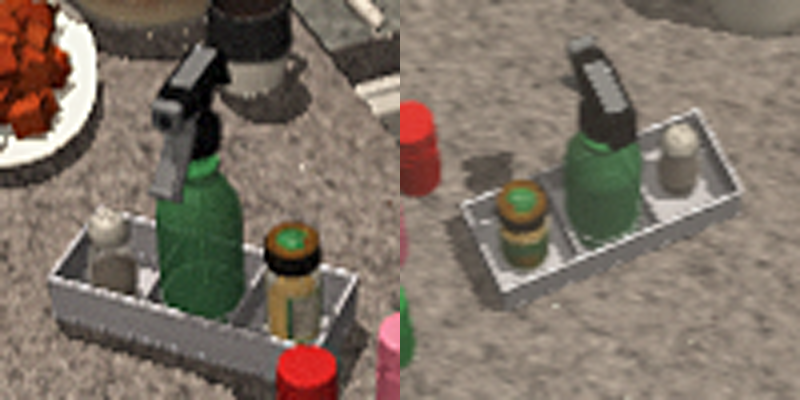

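The crop confirms it. The nozzle and trigger point away from the robot and to its left, the salt shaker is on the right, and the dark-lid spice jar is in the left well. Next I'll fit the pose and check reachability.

```bash
cat >> h.py <<'E'
def tool(az,tilt,roll=0):
    # tool z = horizontal az * sin + down*cos ; x = crosswise (rolled about z)
    a=np.array([np.cos(az),np.sin(az),0]); z=a*np.sin(tilt)+np.array([0,0,-1])*np.cos(tilt)
    x=np.array([-np.sin(az),np.cos(az),0]); y=np.cross(z,x)
    x2=np.cos(roll)*x+np.sin(roll)*y
    return np.stack([x2,np.cross(z,x2),z],1)
E
python3 - <<'E'
from h import *
from scipy.optimize import least_squares
d=np.load("c0.npz")
ps=[]
for k in "st":
    P=d[k].reshape(-1,3);I=d[k+"i"].reshape(-1,3).astype(int)
    near=np.hypot(P[:,0]-545,P[:,1]-22)<60
    Q=P[near&(P[:,2]>60)&(P[:,2]<112)&(I[:,1]>I[:,2]+15)]
    f=least_squares(lambda p:np.hypot(*(Q[:,:2]-p).T)-34.5,[545,22],loss="soft_l1",f_scale=3);print(k,"bottle",f.x,len(Q))
    H=P[near&(P[:,2]>246)]; c,wh,ang=cv2.minAreaRect(H[:,:2].astype(np.float32))
    u,s,v=np.linalg.svd(H[:,:2]-H[:,:2].mean(0),full_matrices=False);dr=v[0]*np.sign(v[0,0])
    t=(H[:,:2]-f.x)@dr; 
    print("head dir",np.degrees(np.arctan2(dr[1],dr[0])),"extent rel axis",np.percentile(t,[1,99]),"side",np.median((H[:,:2]-f.x)@[-dr[1],dr[0]]),"z",np.percentile(H[:,2],[50,90]))
    R=P[(np.hypot(P[:,0]-545,P[:,1]-22)<128)&(P[:,2]>44)&(P[:,2]<56)&(I.min(1)>100)]
    print("rim",len(R),cv2.minAreaRect(R[:,:2].astype(np.float32)))
T=d["t"]; 
for n,(r,c) in dict(towel=(115,362),sauce=(170,408),peas=(180,221),ybowl=(125,250),mug=(262,387),jarR=(185,273),y=(140,326)).items(): print(n,np.round(np.nanmedian(T[r-2:r+3,c-2:c+3].reshape(-1,3),0)))
bx=np.array([545,22.]);A=np.radians(44)
dn=np.array([np.cos(A),np.sin(A)])
p=np.r_[bx+dn*80,170.]
for t in(35,45,55,65):
  for da in(-60,-40,-20,0,20,40,60):
    for roll in (0,np.pi/2,np.pi,-np.pi/2):
      q=inverse_kinematics(p,tool(A+np.pi+np.radians(da),np.radians(t),roll))
      if q is not None: print(t,da,round(roll,1),np.round(q,2))
E
```

```text
s bottle [551.64027009  23.03690239] 251
head dir 42.33584281941045 extent rel axis [-33.24080388  50.82876084] side 4.942692765402073 z [255.83336488 259.77305833]
rim 228 ((553.3233032226562, 24.61480712890625), (101.62458801269531, 237.0220947265625), 43.9264030456543)
t bottle [551.50090555  25.5303584 ] 76
head dir 43.03194084133326 extent rel axis [-39.57481119  43.00110073] side 1.2576828736190653 z [253.33961537 259.12302798]
rim 169 ((550.564453125, 24.19055938720703), (99.76336669921875, 236.79029846191406), 43.73467254638672)
towel [856. -27. 214.]
sauce [ 790. -237.   52.]
peas [517. 395.  65.]
ybowl [765. 381.  90.]
mug [ 421. -263.   42.]
jarR [541. 195. 105.]
y [814.  93.  55.]
35 -60 0 [-0.53  1.14  1.01  1.22 -0.84  1.86 -1.39]
35 -60 1.6 [ 0.41  1.2  -1.28  1.15  0.61  1.83  2.16]
35 -60 3.1 [-0.13  0.91  0.05  1.19 -0.25  1.63  1.26]
35 -60 -1.6 [-0.29  0.94  0.38  1.2  -0.44  1.67 -0.15]
35 -40 0 [-0.52  1.05  0.75  1.17 -0.52  1.75 -1.29]
35 -40 1.6 [ 0.28  1.16 -1.15  1.1   0.65  1.91  2.49]
35 -40 3.1 [-0.19  0.93 -0.    1.14 -0.07  1.68  1.47]
35 -40 -1.6 [-0.
[... 3318 characters left out ...]

55 60 -1.6 [-0.76  0.8   0.16  1.7   0.81  1.23  0.67]
65 20 0 [-0.81  1.22  0.68  1.14  0.15  1.74 -0.72]
65 20 1.6 [-0.95  1.45  1.22  1.15 -0.24  1.72 -1.95]
65 20 3.1 [-0.5   1.1  -0.04  1.12  0.6   1.93  2.06]
65 20 -1.6 [-0.58  1.11  0.15  1.12  0.49  1.87  0.57]
65 40 0 [-0.97  1.12  0.67  1.42  0.33  1.42 -0.68]
65 40 1.6 [-1.05  1.2   0.86  1.42  0.17  1.37 -2.12]
65 40 3.1 [-0.47  1.   -0.26  1.38  0.89  1.8   2.03]
65 40 -1.6 [-0.69  1.    0.15  1.4   0.68  1.61  0.61]
65 60 0 [-1.11  1.03  0.68  1.7   0.54  1.08 -0.72]
65 60 1.6 [-1.16  1.08  0.79  1.7   0.44  1.03 -2.21]
65 60 3.1 [-0.52  0.89 -0.27  1.66  1.09  1.59  2.03]
65 60 -1.6 [-0.8   0.89  0.16  1.68  0.89  1.35  0.58]
```

Fitted pose: bottle axis ≈ (551.5, 24.5), nozzle bearing ≈ 43.8°, top ≈ 255 mm. Next I'll press the head down under guard.

```bash
cat >> h.py <<'E'
A=np.radians(43.8); dn=np.array([np.cos(A),np.sin(A)]); ax=np.array([551.5,24.5]); top=ax-4*dn
def st(m=""):
    s=read_state();print(m,"t",round(s["time"],2),"p",np.round(s["eef_pos"],1),"F",np.round(s["ft_force"],1),"gap",round(s["finger_gap"],1))
E
python3 - <<'E'
from h import *
clamp()
s=read_state();p=np.array(s["eef_pos"]);p[2]=330
movel(p,max_speed=200)
R=min((tool(A-np.pi/2+k*np.pi,0) for k in(0,1)),key=lambda R:abs(q[6]) if (q:=inverse_kinematics(np.r_[top,300],R)) is not None else 9)
movep(np.r_[top,300],R);st("above")
print(movel(np.r_[top,268],max_speed=100),end=" ");st()
print(movel(np.r_[top,246],max_speed=20,guard=4),end=" ");st("contact")
print(movel(np.r_[top,240],max_speed=15,guard=24),end=" ");st("pressed")
wait(.3);st("held")
c=camera("side");np.savez("c1.npz",s=cloud(c),i=c["image"])
cv2.imwrite("pics/d.png",cv2.resize(c["image"][90:250,215:415],(800,640))[:600])
E
```

```text
above t 3.98 p [548.7  22.7 299.9] F [ 0.2 -0.4  0.2] gap -0.1
False  t 4.44 p [548.7  21.8 268.1] F [0.9 0.2 0.8] gap 0.3
True contact t 5.12 p [548.5  21.8 255.5] F [-0.6  0.1  0.6] gap 0.1
True pressed t 5.92 p [548.5  21.7 244. ] F [-3.4  0.  11.7] gap 0.3
held t 6.22 p [548.5  21.8 244. ] F [-4.2 -0.2 12.6] gap 0.4
```

View pics/d.png

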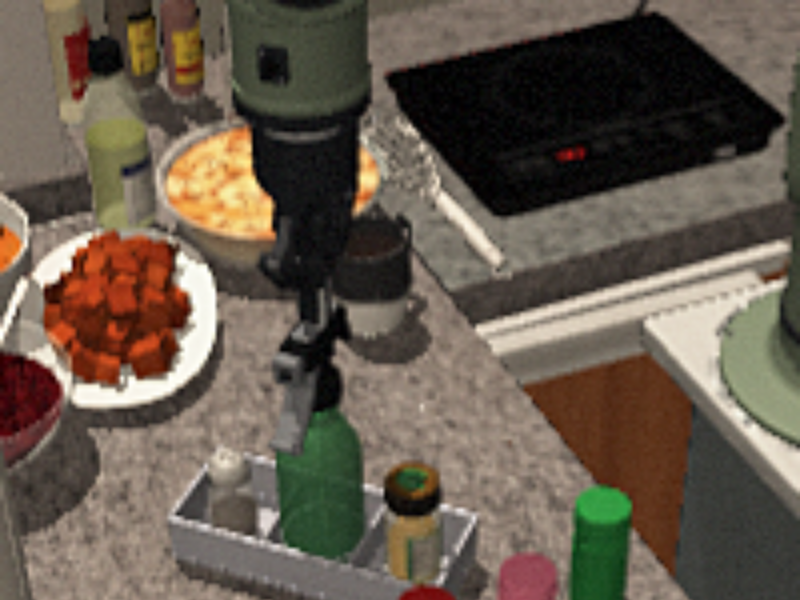

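The head is down: contact was at 255.5 mm and the stop at 244.0 mm, which matches the stated seated height. The picture shows the collar on the bottle at (320,390) and both jars upright. I'll confirm with a slightly harder press, then go round to the trigger.

```bash
cat >> h.py <<'E'
Rt=tool(A+np.pi+np.radians(20),np.radians(45))
def pt(x,z): return np.r_[top-x*dn,244+z]   # caddy x, z relative to head_top
E
python3 - <<'E'
from h import *
print(movel(np.r_[top,240],max_speed=10,guard=15),end=" ");st("press2")
wait(.2);movel(np.r_[top,340],max_speed=150);st("up")
movep(pt(-130,110),Rt);st("over")
movel(pt(-105,-80),max_speed=150);st("ahead")
c=camera("side");cv2.imwrite("pics/e.png",cv2.resize(c["image"][90:250,215:415],(800,640))[:600])
P=cloud(c);H=P[(np.hypot(P[...,0]-ax[0],P[...,1]-ax[1])<30)&(P[...,2]>230)&(P[...,2]<275)];print("top z",np.percentile(H[:,2],[50,90]))
E
```

```text
True press2 t 6.47 p [548.5  21.7 244. ] F [-3.4  0.4 10.3] gap -0.3
up t 7.47 p [548.3  21.8 339.1] F [ 0.2 -0.8 -0.2] gap 0.1
over t 8.72 p [642.3 110.6 354.1] F [-0.2 -0.1  1.1] gap 0.1
ahead t 10.14 p [624.8  94.4 164.8] F [-0.   0.3 -0.3] gap 0.3Traceback (most recent call last):
  File "<stdin>", line 7, in <module>
    return _quantile_unchecked(
        a, q, axis, out, overwrite_input, method, keepdims, weights)
    return _ureduce(a,
                    func=_quantile_ureduce_func,
    ...<5 lines>...
                    overwrite_input=overwrite_input,
                    method=method)
    r = func(a, **kwargs)
    result = _quantile(arr,
                       quantiles=q,
    ...<2 lines>...
                       out=out,
                       weights=wgt)
    slices_having_nans = np.isnan(arr[-1, ...])
                                  ~~~^^^^^^^^^
IndexError: index -1 is out of bounds for axis 0 with size 0
```

View pics/e.png

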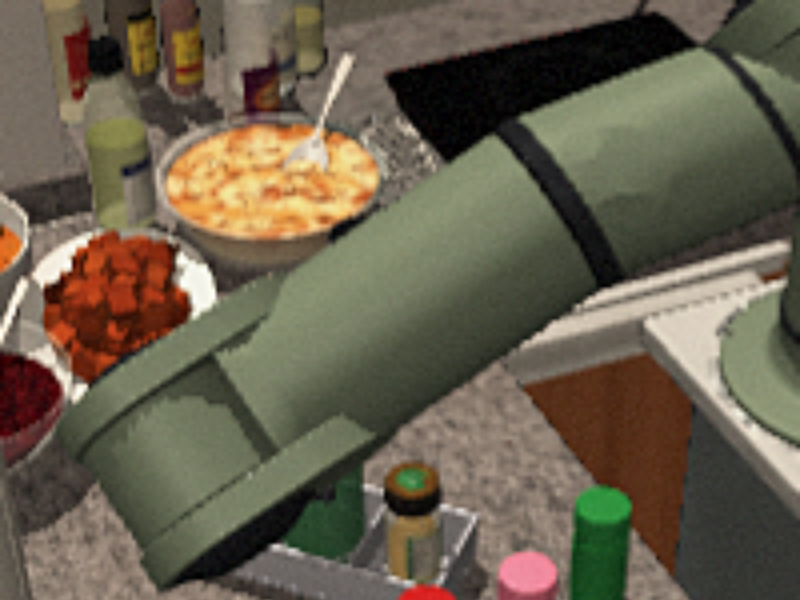

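The arm blocks the side view and there is no contact force. I'll use the wrist camera.

```bash
python3 - <<'E'
from h import *
c=camera("wrist");cv2.imwrite("pics/f.png",c["image"])
P=cloud(c);Q=P.reshape(-1,3)
L=np.c_[-((Q[:,:2]-top)@dn),(Q[:,:2]-top)@[dn[1],-dn[0]],Q[:,2]-244]
np.save("L.npy",L.reshape(400,640,3))
I=c["image"].reshape(-1,3).astype(int)
m=(abs(L[:,1])<25)&(L[:,0]<-20)&(L[:,0]>-75)&(L[:,2]>-95)&(L[:,2]<20)
for z in range(-90,20,10):
    k=L[m&(abs(L[:,2]-z)<5)]
    if len(k)>5:print(z,len(k),"x",np.percentile(k[:,0],[3,50,97]).round(),"y",np.percentile(k[:,1],[3,50,97]).round())
E
```

```text
-90 105 x [-25. -22. -20.] y [-11.  -4.   4.]
-80 120 x [-62. -61. -57.] y [-14. -10.  -7.]
-70 128 x [-60. -54. -21.] y [-12. -10.  -7.]
```

View pics/f.png

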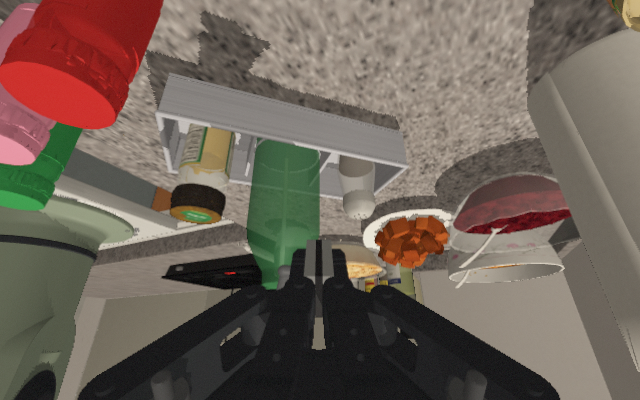

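The trigger's lower end shows just beyond the fingertips at about (318,250), at caddy-frame (-61, ±12, -78), which agrees with the model. Squeezing now.

```bash
python3 - <<'E'
from h import *
def rel(m):
    s=read_state();p=np.array(s["eef_pos"]);F=np.array(s["ft_force"])
    print(m,"t",round(s["time"],2),"x,y,z",np.round([-(p[:2]-top)@dn,(p[:2]-top)@[dn[1],-dn[0]],p[2]-244],1),"Fdn",round(F[:2]@dn,1),"Fz",round(F[2],1))
movel(pt(-75,-80),max_speed=100);rel("near")
print(movel(pt(-38,-86),max_speed=40,guard=18));rel("squeeze");wait(.2);rel("hold")
c=camera("wrist");cv2.imwrite("pics/g.png",c["image"][200:400,160:480])
movel(pt(-85,-80),max_speed=80);wait(.2);rel("back")
E
```

```text
near t 10.69 x,y,z [-75.6  -0.2 -79.7] Fdn 0.3 Fz 0.4
False
squeeze t 11.78 x,y,z [-39.7  -0.1 -86.1] Fdn 15.4 Fz -0.1
hold t 11.97 x,y,z [-39.7  -0.1 -86.2] Fdn 15.8 Fz 0.8
back t 12.97 x,y,z [-84.6  -0.  -80. ] Fdn 0.1 Fz -0.1
```

View pics/g.png

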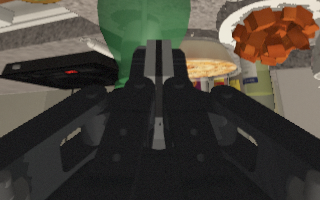

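At the end the push was 15 N, against 7 N for a full squeeze, and the arm lagged by 1.7 mm, so the trigger is probably on its stop. On the next squeezes I'll step in to confirm.

```bash
python3 - <<'E'
from h import *
def rel(m):
    s=read_state();p=np.array(s["eef_pos"]);F=np.array(s["ft_force"])
    print(m,"t",round(s["time"],2),"x,z",np.round([-(p[:2]-top)@dn,p[2]-244],1),"Fdn",round(F[:2]@dn,1),"Fz",round(F[2],1))
for i in range(2):
    for x in(-60,-50,-45,-42,-40,-38,-36):
        g=movel(pt(x,-86),max_speed=40,guard=14 if x>-50 else 20);rel((x,g))
        s=read_state()
        if np.array(s["ft_force"])[:2]@dn>20:break
    wait(.2)
    movel(pt(-90,-80),max_speed=80);wait(.3);rel("back")
movel(pt(-130,-70),max_speed=150)
movel(pt(-140,110),max_speed=200)
R=min((tool(A-np.pi/2+k*np.pi,0) for k in(0,1)),key=lambda R:abs(q[6]) if (q:=inverse_kinematics(np.r_[400,250,330],R)) is not None else 9)
movep([400,250,350],R);st("away")
for n in("side","top"):
    c=camera(n);P=cloud(c)
    H=P[(np.hypot(P[...,0]-ax[0],P[...,1]-ax[1])<30)&(P[...,2]>225)&(P[...,2]<275)]
    if len(H):print(n,"head z",np.percentile(H[:,2],[50,90]))
    if n=="side":cv2.imwrite("pics/h.png",cv2.resize(c["image"][130:330,205:405],(600,600)))
E
```

```text
(-60, False) t 13.76 x,z [-60.3 -85.9] Fdn 2.6 Fz 0.9
(-50, False) t 14.16 x,z [-50.3 -85.8] Fdn 5.1 Fz 2.7
(-45, False) t 14.43 x,z [-45.5 -86. ] Fdn 5.8 Fz -0.2
(-42, False) t 14.68 x,z [-42.7 -86.1] Fdn 7.3 Fz 0.8
(-40, False) t 14.93 x,z [-40.8 -86.1] Fdn 7.9 Fz -0.6
(-38, False) t 15.18 x,z [-39.9 -86.3] Fdn 12.9 Fz -1.0
(-36, False) t 15.43 x,z [-39.4 -86.4] Fdn 22.0 Fz 0.1
back t 16.76 x,z [-89.8 -79.9] Fdn -0.1 Fz 0.4
(-60, False) t 17.68 x,z [-60.3 -85.9] Fdn 3.8 Fz 0.3
(-50, False) t 18.07 x,z [-50.3 -85.8] Fdn 4.0 Fz 2.8
(-45, False) t 18.35 x,z [-45.5 -86.1] Fdn 6.6 Fz 0.8
(-42, False) t 18.6 x,z [-42.7 -86.1] Fdn 6.9 Fz -0.0
(-40, False) t 18.85 x,z [-40.8 -86.2] Fdn 7.7 Fz -0.2
(-38, False) t 19.1 x,z [-39.9 -86.3] Fdn 13.8 Fz -1.3
(-36, False) t 19.35 x,z [-39.3 -86.4] Fdn 21.7 Fz -0.6
back t 20.68 x,z [-89.9 -79.9] Fdn -0.3 Fz -0.5
away t 23.4 p [400.8 250.  350. ] F [ 0.7  0.  -0.2] gap 0.1
side head z [243.18168104 246.62077001]
top head z [240.40672635 245.7087775 ]
```

View pics/h.png

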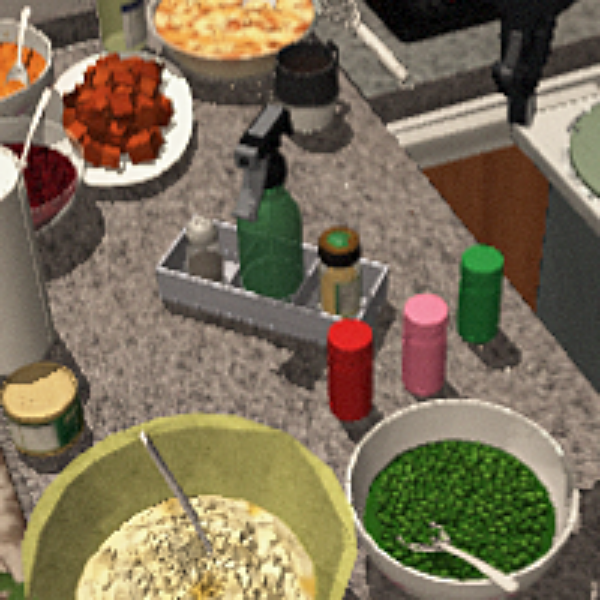

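The head is seated, the trigger is out, and the jars, bowl and mug look undisturbed. Handing in.

```bash
python3 -c "
from workcell import *
finish_job()"
```

```text
the job is handed in; nothing more can be done
```

I pressed the spray head home, squeezed the trigger fully three times with a full release after each, and handed the job in. `finish_job()` gives no verdict, so the checks below are my own.

- **Head:** the closed fingers touched it at 255.5 mm and stopped hard at 244.0 mm, the stated seated height. A second press did not move it. At the end the cameras showed its top about 13 mm lower than at the start, at 240–247 mm with a few mm of noise.
- **Trigger:** on the second and third squeezes the force rose to about 8 N, then climbed sharply to about 22 N within 1.5 mm of travel, so the trigger was on its stop. The first squeeze ended at 15 N in the same place. The force went back to zero after each release.
- **Surroundings:** in the last picture the trigger is out, both jars are upright, and the bowl and mug look unmoved. I did not measure their positions again. The arm is clear of everything, and the clock read about 23 s of the 45 s allowed.

None of the checks disagreed. One script stopped on an error because the arm blocked the side camera at that moment; no motion was affected. I had no direct reading of the trigger angle or head height.

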